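# Level the drive test shelf

## Task

Level the drive-test shelf: lay the spirit level lengthwise on the bare strip in front of the dock and let go, then turn the levelling foot by its wing knob until the bubble rests centred between the two lines. Then press the level down firmly onto the shelf with the gripper (about 10 N), and finish while still pressing, with the bubble still centred; leave the other things on the table where they are.

Things in the scene. Friction and masses are not known exactly. Their poses are not given: they have to be found in the camera images.
- level_mid (a point): loose spirit level: bare aluminium bar 160 long, 26 wide, 38 high with black end caps, 0.2 to 0.4 kg, starting on the table on its underside. This point is its centre, 19 above its underside; x along its length, z out of its top. Either end may point to the levelling foot
- level_top (a point): middle of the level's top, 38 above its underside. Below it a window 72 long shows the vial, lying lengthwise, with two black lines 17 apart about its middle; a stiff clear cover flush with the level's solid ends closes the window and may be pressed
- bubble (a joint): position (m) of the light, 12 mm long bubble in the vial: 0 centred between the lines, positive towards the level's +x end, travel +-0.026. It runs to the higher end, 0.75 mm per mrad of tilt, settles within about 1 s of rest, and sways while the level is carried
- shelf_strip (a point): on the top face of the shelf board, at the middle of the bare strip where the level goes, 70 to 75 above the table. Axes turn and tilt with the board: y lengthwise towards the levelling foot, x across it away from the robot, z up. The strip is bare for x -55 to +60 and y -100 to +150; behind it, from x = +62, a black drive dock 22 high is bolted on
- shelf_end (a point): middle of the board's foot end, on its top face. The wooden board is 320 long, 200 wide, 12 thick, on a fixed stand; its other end is hinged there and the board tilts only about its short axis. It is stiff under a press
- foot_grip (a point): black wing knob on the levelling foot's stud, above the board near its foot end: bar 44 long (this point's x), 14 thick (y), 28 high. This point is the bar's centre, 114 above the table, with a collar 28 across and 8 high under the bar. It turns about a fixed vertical axis without rising or falling, either way, by more than the job needs
- foot (a joint): angle (rad) of the wing knob, growing clockwise seen from above; about 0.08 N m of friction, stays where it is left. Clockwise raises the foot end, 8 mrad of tilt per rad (6 mm of bubble). At the start the foot end is too low by 1.2 to 2.7 rad of turn
- adapter: bystander: black power adapter 100 x 50 x 32; origin under its centre
- tape: bystander: cardboard ring (tape core) 84 across, 24 high; origin under its centre
- screwdriver: bystander: screwdriver lying at the right of the table, origin under its middle, x along its length
- jar: bystander: glass jar 60 across, 70 high; origin under its centre
- modem: bystander: white modem 150 x 110 x 34; origin under its centre

How it is judged:
On the way, in this order (a step that is already met when the one before it is completed fails the run):
1. the level lies lengthwise on the bare strip, let go, its bubble off centre (z of level_mid in the frame of shelf_strip between 0.014 and 0.024 m and x of level_mid in the frame of shelf_strip between -0.045 and 0.045 m and y of level_mid in the frame of shelf_strip between -0.05 and 0.05 m and angle between the x axis of level_mid and the y axis of shelf_strip, either way round below 0.2 rad and angle between the z axis of level_mid and the z axis of shelf_strip, either way round below 0.05 rad and contact force between the fingers and level below 0.2 N and (value of joint bubble above 0.004 m or value of joint bubble below -0.004 m)), for 0.4 s.
2. with the level lying there untouched, the bubble rests between the lines (z of level_mid in the frame of shelf_strip between 0.014 and 0.024 m and x of level_mid in the frame of shelf_strip between -0.045 and 0.045 m and y of level_mid in the frame of shelf_strip between -0.05 and 0.05 m and angle between the x axis of level_mid and the y axis of shelf_strip, either way round below 0.2 rad and angle between the z axis of level_mid and the z axis of shelf_strip, either way round below 0.05 rad and contact force between the fingers and level below 0.2 N and value of joint bubble between -0.002 and 0.002 m), for 0.5 s.
At the end, for the whole second after the job is handed in: the level lies flat on the bare strip (centre within 45 mm across and 50 mm along of the strip's middle, within 0.2 rad of lengthwise), the bubble within 2 mm of centre, and the gripper's fingers press on the level with more than 3 N, the level on the shelf with 5 to 60 N, throughout the last second (z of level_mid in the frame of shelf_strip between 0.014 and 0.024 m and x of level_mid in the frame of shelf_strip between -0.045 and 0.045 m and y of level_mid in the frame of shelf_strip between -0.05 and 0.05 m and angle between the x axis of level_mid and the y axis of shelf_strip, either way round below 0.2 rad and angle between the z axis of level_mid and the z axis of shelf_strip, either way round below 0.05 rad and value of joint bubble between -0.002 and 0.002 m and contact force between the fingers and level above 3 N and contact force between level and shelf between 5 and 60 N); the arm keeps its last pose, push and grip.
It fails at once if a bystander was moved by more than 30 mm (distance of any of adapter, tape, screwdriver, jar, modem from where it was at the start of the episode above 0.03 m).
It also fails if it takes over 72 s, if anything falls off the work surface, if the arm or the gripper's body presses on something with over 40 N, if the wrist force passes 120 N, or if a joint passes its speed limit or range.

## Robot

A 6-joint arm with a two-finger parallel gripper is mounted at the origin on the work surface. World frame = base frame: x ahead of the robot, y to its left, z up, the work surface at z = 0. Lengths are in m, angles in rad, forces in N, time in s.
With the tool pointing down it reaches from about 0.275 to 0.85 m from the base axis. Payload 19 kg.
Tool frame: the origin (TCP) lies at the very end of the fingers, on their centre line; the grasp point (between the pads) lies 19 mm behind it (manip.grip_depth is the distance from the TCP to the grasp point, in m); z points along the fingers, y is the line along which they close (so a half turn about z gives the same grasp; the last joint's range is limited). The gripper opens to 85 mm and grips with 20 to 120 N. Pads are 22 mm wide; open, the fingers measure 114 mm over their backs; the gripper's body (76 mm by 85 mm) begins 54 mm behind the grasp point. The pads swing forward as they close: fully open they stand 13 mm farther back than shut.
Start: joints at [1.118, 0.15, 1.437, -0, 1.554, -0.134], TCP at [0.18, 0.546, 0.231] pointing down, gripper open.
Joint ranges: [-2.8, 2.8], [-0.68, 2.1], [0.12, 2.68], [-1.39, 4.53], [0.16, 2.79], [-2.81, 2.81]. Speed limits (rad/s): [1.89, 1.89, 2.22, 3.01, 3.01, 3.01].

## Interface

Orientations are given as a unit quaternion [w, x, y, z].
In Python, from station import manip, vision, order gives the robot as it stands. The module is installed in compiled form; this text tells all that it offers.
- The arm moves only by the tool send_rows, never from a script. Its argument "motion" is a list of rows, each an object with "linear": the shift along the tool's x, y, z normalised to -1 to 1, where 1 is 30 mm, a list of three; "roll": the turn about the tool's z normalised to -1 to 1, where 1 is 0.1 rad. In form: [{"linear": [tx, ty, tz], "roll": roll}, ...]. A call has 1 to 12 rows; each row shifts and turns the commanded pose from where the row before left it, along the tool's axes as they then stand; what a row does not reach is not made up. A row lasts 1/8 s, in which the tool goes at most 62.5 mm and 10.7 degrees, less where a joint would pass 70% of its speed; a pose out of reach is approached as far as the arm can. A call with a number of a shift or a turn outside -1 to 1 is refused whole. A call with a gripper value outside its range is refused whole. "hand" is the gripper command: -1 is shut, 1 is fully open, values between are in proportion, set as the call begins (left out, the last holds). The fingers move at their own pace and stop on an object; "grip_force" is the grip in N (left out, the last holds). Time passes only in rows, so rows that do not move let the fingers close. It gives the time, the measured TCP pose, the force, the opening and the grip force at its end, in the units of the state.
- manip.observe(): the state, without advancing time (a new reading comes with each control period).
- vision.get_image(name): name is "scene" or "top" or "wrist"; returns the picture (480x640x3 uint8, red, green, blue); there is no depth.
- vision.get_calibration(name): a dict with "fx", "fy", "cx", "cy" (pixels), "origin" and "orientation" of the camera in the world; the wrist camera has in their place "T_tool_cam" (4x4, takes a point from camera to tool coordinates, whose origin is the TCP and whose axes are the flange's). Camera axes: x right, y up, looking along -z (the intrinsics and any distortion apply to the point x, -y, -z); pixel columns grow to the right and rows downward; lengths in m; the calibration is good to about 2 mm. A picture is of the moment at which its call begins: read the wrist's pose just before it. get_calibration takes no time and is no camera call.
- order.sign_off(): hands the job in; it is judged then, once.
The state is a dict: "time_s": time; "qpos": joint angles; "joint_vel": joint speeds; "joint_torque": joint torques, N m; "ee_pos": TCP position; "ee_rot": TCP orientation; "force": force on the tool from outside, world axes, zero at the start; "wrist_torque": the same for the moment, N m; "width": finger opening in m; "grip_force": force on a finger pad.
Only numpy, scipy, OpenCV 4.12 (cv2) and the standard library are available. Lean on these libraries where they do the work, as an engineer would, in place of code of your own. Each camera call takes 0.05 s, during which the arm holds its last target. There are 200 camera calls.

## Working session

There is one attempt and no reset: what is moved stays moved. The work goes in short steps, Python scripts to look and compute and a tool call to move; the robot and the scene stay as the last step left them, time stands still between calls to the robot, and variables do not carry over. Pictures are saved under pics/ and viewed, at most 10 in all, crops included, and the job is handed in when it is done.

Besides the shell and the picture viewer there is one more tool, called after "Request:" as a command line: name --argument value ..., lists and objects as JSON in quotes. send_rows: Moves the arm, as the interface text tells. Scaled input: -1 to 1 covers 30 mm each way for a shift and 0.1 rad each way for a turn. Its arguments: {"type":"object","properties":{"motion":{"type":"array","items":{"type":"object","properties":{"linear":{"type":"array","items":{"type":"number"}},"roll":{"type":"number"}}}},"hand":{"type":"number"},"grip_force":{"type":"number"}},"required":["motion"]}

```bash
mkdir -p pics; cat > h.py <<'E'
from station import manip, vision, order
import numpy as np, cv2
from scipy.spatial.transform import Rotation as R
def q2R(q): return R.from_quat([q[1],q[2],q[3],q[0]]).as_matrix()
def cam(name, st=None):
    c=vision.get_calibration(name)
    if name=="wrist":
        T=np.array(c["T_tool_cam"]); Rt=q2R(st["ee_rot"])
        return c, Rt@T[:3,3]+np.array(st["ee_pos"]), Rt@T[:3,:3]
    return c, np.array(c["origin"]), q2R(c["orientation"])
def ray(name,uv,st=None):
    c,o,M=cam(name,st)
    K=np.array([[c["fx"],0,c["cx"]],[0,c["fy"],c["cy"]],[0,0,1.]])
    p=np.linalg.solve(K,np.array([uv[0],uv[1],1.]))
    d=M@np.array([p[0],-p[1],-p[2]]); return o,d/np.linalg.norm(d)
def onz(name,uv,z,st=None):
    o,d=ray(name,uv,st); return o+d*(z-o[2])/d[2]
def save(name,f):
    im=vision.get_image(name); cv2.imwrite(f,cv2.cvtColor(im,cv2.COLOR_RGB2BGR)); return im
E
python3 - <<'E'
from h import *
s=manip.observe(); print(s)
for n in("scene","top","wrist"): print(n,vision.get_calibration(n))
save("scene","pics/scene0.png"); save("top","pics/top0.png")
E
```

```text
{'time_s': 0.0, 'qpos': array([ 1.11801647e+00,  1.50991466e-01,  1.43800158e+00,  4.39684615e-06,
        1.55379800e+00, -1.33956863e-01]), 'joint_vel': array([ 0.00207136,  0.00042462, -0.00065833, -0.00052388,  0.00038551,
       -0.00034061]), 'joint_torque': array([-1.48433661e-03, -7.13036799e+01, -5.70904148e+01, -2.46877744e-04,
        8.38205509e-03,  8.10346410e-05]), 'ee_pos': array([0.18012336, 0.54581163, 0.23068701]), 'ee_rot': array([-1.75378153e-04,  1.58737205e-01,  9.87320688e-01, -5.72958195e-04]), 'force': array([-0.81196987,  0.32100175,  0.17395304]), 'wrist_torque': array([-0.07647679,  0.022649  ,  0.0281012 ]), 'grip_force': 0.0, 'width': 0.08574698863673655}
scene {'fx': 468.4732394717087, 'fy': 468.4732394717087, 'cx': 318.13042550712345, 'cy': 238.94363624642205, 'origin': array([0.86412207, 0.389609  , 1.02219114]), 'orientation': array([0.27552085, 0.06647223, 0.24109544, 0.92819324])}
top {'fx': 479.895491510851, 'fy': 479.895491510851, 'cx': 314.25753507757116, 'cy': 244.05970207958657, 'origin': array([ 0.50439899, -0.05400578,  1.07601244]), 'orientation': array([-0.69620014, -0.02789255,  0.04029248,  0.71617308])}
wrist {'fx': 362.8955171439967, 'fy': 362.8955171439967, 'cx': 323.58023440991565, 'cy': 237.9645136956403, 'T_tool_cam': array([[-5.80644579e-04,  9.52392377e-01,  3.04874437e-01,
         7.80251177e-02],
       [ 9.99999829e-01,  5.73957607e-04,  1.11559468e-04,
        -7.92277202e-04],
       [-6.87366151e-05,  3.04874450e-01, -9.52392548e-01,
        -1.42558145e-01],
       [ 0.00000000e+00,  0.00000000e+00,  0.00000000e+00,
         1.00000000e+00]])}
```

View pics/top0.png

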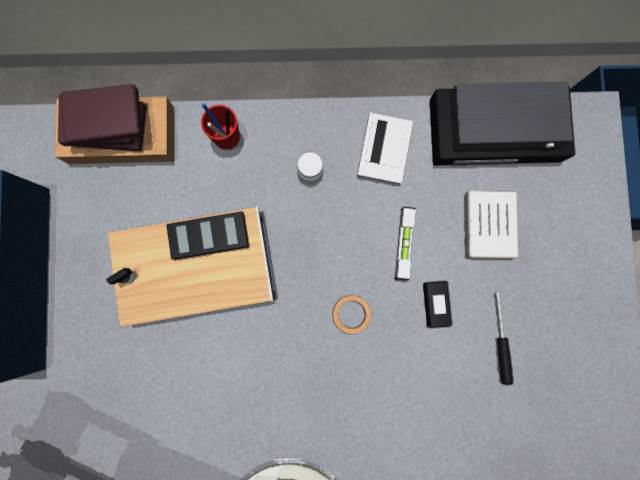

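View pics/scene0.png

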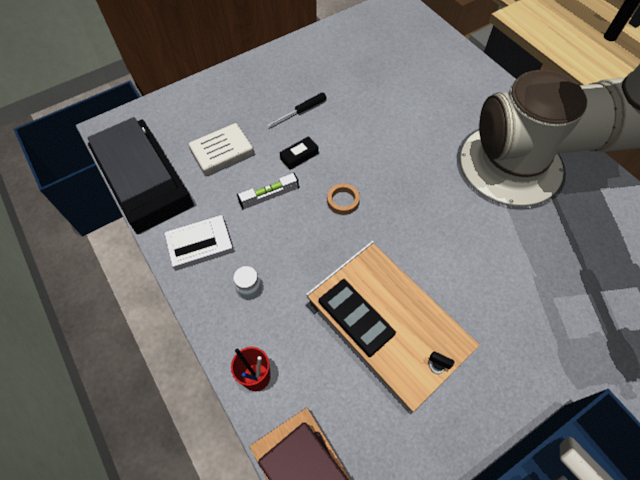

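The top view shows the level at about (406,244), running nearly vertically. The board's corners are at about (108,232), (260,208), (272,300) and (121,325). The wing knob is at (120,276), its bar rising to the right.

```bash
python3 - <<'E'
from h import *
P=lambda uv,z:onz("top",uv,z)
a,b=P((408.5,208),.038),P((403,279),.038); print("level",a,b,(a+b)/2,np.linalg.norm(a-b),np.degrees(np.arctan2(*(a-b)[1::-1])))
c=[P(u,.072) for u in((108,232),(260,208),(272,300),(121,325))]
for x in c: print("board",x)
print("foot dir",(c[0]+c[3]-c[1]-c[2])[:2], "end",(c[0]+c[3])/2,"mid hinge",(c[1]+c[2])/2)
for uv in ((110,281),(120,276),(130,271)): print("knob",P(uv,.128))
im=cv2.cvtColor(vision.get_image("top"),cv2.COLOR_RGB2BGR)
o=np.hstack([cv2.resize(im[195:345,85:285],None,fx=2.5,fy=2.5,interpolation=2),cv2.resize(im[195:345,350:470],None,fx=2.5,fy=2.5,interpolation=2)])
cv2.imwrite("pics/crop.png",o); print(o.shape)
E
```

```text
level [ 0.67843645 -0.28295302  0.038     ] [ 0.52334845 -0.26353325  0.038     ] [ 0.60089245 -0.27324314  0.038     ] 0.1562991260866161 -7.137302355449852
board [0.63851906 0.35775406 0.072     ]
board [0.68100599 0.03938655 0.072     ]
board [0.48709979 0.01803872 0.072     ]
board [0.44516803 0.3288903  0.072     ]
foot dir [-0.08441869  0.62921909] end [0.54184354 0.34332218 0.072     ] mid hinge [0.58405289 0.02871264 0.072     ]
knob [0.53429434 0.32972906 0.128     ]
knob [0.5435127  0.31038815 0.128     ]
knob [0.55275564 0.29099566 0.128     ]
(375, 800, 3)
```

View pics/crop.png

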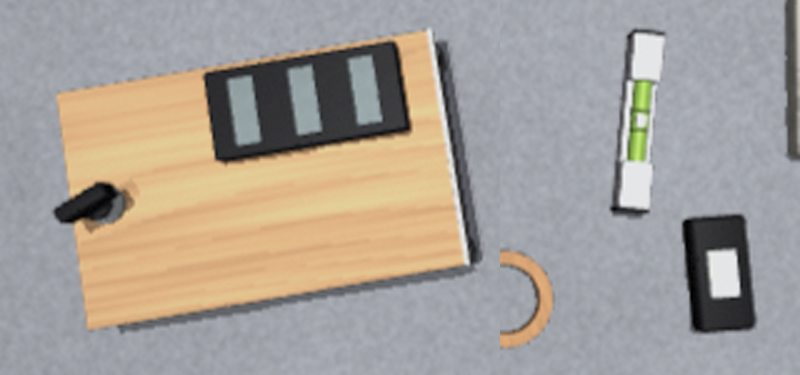

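The crop shows the level with white bar ends and black caps at the tips. The dock's front edge runs (218,160) to (410,130) in the crop, and the knob bar from (58,213) to (113,188). I'll compute the board frame from these, then move.

```bash
python3 - <<'E'
from h import *
P=lambda uv,z:onz("top",(85+uv[0]/2.5,195+uv[1]/2.5),z)
c=[P(u,z) for u,z in(((57,95),.07),((430,30),.075),((467,263),.075),((90,329),.07))]
y=(c[0]+c[3]-c[1]-c[2])[:2]; y/=np.linalg.norm(y); x=np.array([y[1],-y[0]])
m=sum(c)[:2]/4; print("centre",m,"y",y,np.degrees(np.arctan2(y[1],y[0])))
f=lambda p:((p[:2]-m)@x,(p[:2]-m)@y)
for k in c: print("corner",f(k))
for u in((205,73),(218,160),(410,130),(395,43)): print("dock",f(P(u,.094)))
for u in((58,213),(113,188),(85,200)): print("knob",f(P(u,.128)),P(u,.128))
print("collar",P((112,208),.1))
E
```

```text
centre [0.56200139 0.18805267] y [-0.14417161  0.9895527 ] 98.28931164026386
corner (np.float64(0.09854363104586271), np.float64(0.15835949310406208))
corner (np.float64(0.09894417164629318), np.float64(-0.1585957360626659))
corner (np.float64(-0.09894417164629316), np.float64(-0.15718478593492755))
corner (np.float64(-0.09854363104586268), np.float64(0.15742102889353135))
dock (np.float64(0.09140983212484163), np.float64(0.027657237266604216))
dock (np.float64(0.01870547986632103), np.float64(0.02755417160371422))
dock (np.float64(0.016169498636818526), np.float64(-0.13042788145049153))
dock (np.float64(0.08950362995822496), np.float64(-0.12978855284681598))
knob (np.float64(-0.004839263901366689), np.float64(0.14743038761483643)) [0.53595741 0.33324513 0.128     ]
knob (np.float64(0.00718020900371021), np.float64(0.10260196893265347)) [0.55431429 0.29061791 0.128     ]
knob (np.float64(0.001617467562268247), np.float64(0.12537779087704973)) [0.54552604 0.3123538  0.128     ]
collar [0.53967385 0.30147339 0.1       ]
```

Request:
send_rows --hand 1 --grip_force 40 --motion '[{"linear": [0, -1, 0], "roll": -1}, {"linear": [0, -1, 0], "roll": -0.95}, {"linear": [-0.7, -0.7, 0]}, {"linear": [-1, -1, 0]}, {"linear": [-1, -1, 0]}, {"linear": [-1, -1, 0]}, {"linear": [-1, -1, 0]}, {"linear": [-1, -1, 0]}, {"linear": [-1, -1, 0]}, {"linear": [-1, -1, 0]}, {"linear": [-1, -1, 0]}, {"linear": [-1, -1, 0]}]'

```text
$.motion[2]: bad value
```

Request:
send_rows --hand 1 --grip_force 40 --motion '[{"linear": [0, -1, 0], "roll": -1}, {"linear": [0, -1, 0], "roll": -0.95}, {"linear": [-0.7, -0.7, 0], "roll": 0}, {"linear": [-1, -1, 0], "roll": 0}, {"linear": [-1, -1, 0], "roll": 0}, {"linear": [-1, -1, 0], "roll": 0}, {"linear": [-1, -1, 0], "roll": 0}, {"linear": [-1, -1, 0], "roll": 0}, {"linear": [-1, -1, 0], "roll": 0}, {"linear": [-1, -1, 0], "roll": 0}, {"linear": [-1, -1, 0], "roll": 0}, {"linear": [-1, -1, 0], "roll": 0}]'

```text
time_s: 1.65
ee_pos: [0.4178, 0.1622, 0.2313]
ee_rot: [-0.0, 0.062, 0.998, -0.0]
force: [0.1, 0.5, 0.4]
width: 0.0851
grip_force: 0.0
```

Request:
send_rows --motion '[{"linear": [-1, -1, 0], "roll": 0}, {"linear": [-1, -1, 0], "roll": 0}, {"linear": [-1, -1, 0], "roll": 0}, {"linear": [-0.7, -1, 0], "roll": 0}, {"linear": [-0.5, -1, 0], "roll": 0}, {"linear": [-0.4, -1, 0], "roll": 0}, {"linear": [0, -1, 0], "roll": 0}, {"linear": [0, -1, 0], "roll": 0}, {"linear": [0, -1, 0], "roll": 0}, {"linear": [0, -0.7, 0], "roll": 0}, {"linear": [0, -0.3, 0], "roll": 0}]'

```text
time_s: 3.02
ee_pos: [0.5168, -0.1521, 0.2311]
ee_rot: [-0.0, 0.062, 0.998, 0.0]
force: [-1.2, 0.8, 0.2]
width: 0.0854
grip_force: 0.0
```

Request:
send_rows --motion '[{"linear": [-0.8, -0.9, 0], "roll": 0}, {"linear": [-0.8, -0.9, 0], "roll": 0}, {"linear": [-0.8, -0.9, 0], "roll": 0}, {"linear": [-0.6, -0.7, 0], "roll": 0}, {"linear": [-0.2, -0.2, 0], "roll": 0}, {"linear": [0, 0, 0], "roll": 0}]'

```text
time_s: 3.78
ee_pos: [0.599, -0.2698, 0.2309]
ee_rot: [-0.0, 0.062, 0.998, 0.0]
force: [-0.2, 1.1, -0.2]
width: 0.0853
grip_force: 0.0
```

```bash
python3 - <<'E'
from h import *
s=manip.observe(); print(s["ee_pos"],s["qpos"]); im=save("wrist","pics/w1.png")
c,o,M=cam("wrist",s)
p=M.T@(np.array([.601,-.273,.038])-o); print("expected level px",c["cx"]+c["fx"]*p[0]/-p[2],c["cy"]-c["fy"]*p[1]/-p[2])
E
```

```text
[ 0.59898509 -0.26976636  0.23092814] [-5.40373473e-01  3.23322833e-01  1.22651160e+00  6.98316858e-05
  1.59256385e+00 -1.98751536e+00]
expected level px 321.23442722522185 211.16616198419993
```

View pics/w1.png

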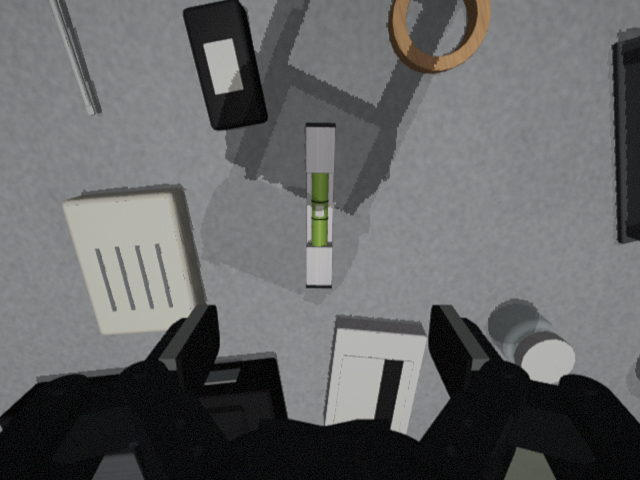

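The wrist view shows the level at (320,206), straight down the picture and within 2 px of where I expected it. The fingers straddle it and nothing stands beside its middle.

Request:
send_rows --motion '[{"linear": [-0.08, -0.09, 1], "roll": 0}, {"linear": [0, 0, 1], "roll": 0}, {"linear": [0, 0, 1], "roll": 0}, {"linear": [0, 0, 1], "roll": 0}, {"linear": [0, 0, 1], "roll": 0}, {"linear": [0, 0, 1], "roll": 0}, {"linear": [0, 0, 0.8], "roll": 0}, {"linear": [0, 0, 0.4], "roll": 0}, {"linear": [0, 0, 0.2], "roll": 0}, {"linear": [0, 0, 0], "roll": 0}]'

```text
time_s: 5.08
ee_pos: [0.6012, -0.2731, 0.0098]
ee_rot: [0.0, 0.062, 0.998, -0.0]
force: [-0.2, 0.3, 0.5]
width: 0.0855
grip_force: 0.0
```

Request:
send_rows --hand -1 --motion '[{"linear": [0, 0, 0], "roll": 0}, {"linear": [0, 0, 0], "roll": 0}, {"linear": [0, 0, 0], "roll": 0}, {"linear": [0, 0, 0], "roll": 0}, {"linear": [0, 0, 0], "roll": 0}, {"linear": [0, 0, 0], "roll": 0}, {"linear": [0, 0, 0], "roll": 0}, {"linear": [0, 0, 0], "roll": 0}]'

```text
time_s: 6.08
ee_pos: [0.6012, -0.2734, 0.0097]
ee_rot: [0.0, 0.062, 0.998, -0.0]
force: [-0.6, 1.0, 5.7]
width: 0.0255
grip_force: 40.9
```

Request:
send_rows --motion '[{"linear": [0, 0, -0.6], "roll": 0}, {"linear": [0, 0, -1], "roll": 0}, {"linear": [0, 0, -1], "roll": 0}, {"linear": [0, 0, -1], "roll": 0}, {"linear": [0, 0, -1], "roll": 0}, {"linear": [0.35, 1, -0.4], "roll": 0}, {"linear": [0.35, 1, 0], "roll": 0}, {"linear": [0.35, 1, 0], "roll": 0}, {"linear": [0.35, 1, 0], "roll": 0}, {"linear": [0.35, 1, 0], "roll": 0}, {"linear": [0.35, 1, 0], "roll": 0}, {"linear": [0.35, 1, 0], "roll": 0}]'

```text
time_s: 7.58
ee_pos: [0.5536, -0.0548, 0.1602]
ee_rot: [0.0, 0.062, 0.998, -0.0]
force: [0.7, -0.0, -3.1]
width: 0.0251
grip_force: 40.0
```

Request:
send_rows --motion '[{"linear": [0.35, 1, 0], "roll": 0}, {"linear": [0.35, 1, 0], "roll": 0}, {"linear": [0.35, 1, 0], "roll": 0}, {"linear": [0.35, 1, 0], "roll": 0}, {"linear": [0.35, 1, 0], "roll": 0}, {"linear": [0.35, 0.8, 0], "roll": 0}, {"linear": [0.1, 0.2, 0], "roll": 0.5}, {"linear": [0, 0, 0], "roll": 1}, {"linear": [0, 0, 0], "roll": 1}, {"linear": [0, 0, 0], "roll": 1}, {"linear": [0, 0, 0], "roll": 1}, {"linear": [0, 0, 0], "roll": 1}]'

```text
time_s: 9.07
ee_pos: [0.5106, 0.131, 0.1602]
ee_rot: [0.0, 0.332, 0.943, 0.0]
force: [0.2, 0.4, -3.8]
width: 0.0255
grip_force: 40.0
```

Request:
send_rows --motion '[{"linear": [0, 0, 0], "roll": 1}, {"linear": [0, 0, 0], "roll": 1}, {"linear": [0, 0, 0], "roll": 1}, {"linear": [0, 0, 0], "roll": 1}, {"linear": [0, 0, 0], "roll": 1}, {"linear": [0, 0, 0], "roll": 1}, {"linear": [0, 0, 0], "roll": 1}, {"linear": [0, 0, 0], "roll": 0.5}, {"linear": [0, 0, 0], "roll": 0}, {"linear": [0, 0, 0], "roll": 0}]'

```text
time_s: 10.32
ee_pos: [0.5107, 0.131, 0.1597]
ee_rot: [0.0, 0.653, 0.758, 0.0]
force: [0.4, 0.0, -3.8]
width: 0.0255
grip_force: 40.0
```

```bash
python3 - <<'E'
from h import *
s=manip.observe(); Rt=q2R(s["ee_rot"]); print(s["ee_pos"],s["qpos"],s["width"],np.degrees(np.arctan2(Rt[1,0],Rt[0,0])), Rt[:,2]); save("wrist","pics/w2.png")
E
```

```text
[0.51071244 0.13098116 0.15966372] [ 1.04932006e-01  8.66380772e-02  1.65469887e+00 -9.77535676e-05
  1.40007792e+00 -4.32725095e-02] 0.02554076971751498 98.49244374345668 [ 1.86902486e-04 -7.71809583e-05 -9.99999980e-01]
```

View pics/w2.png

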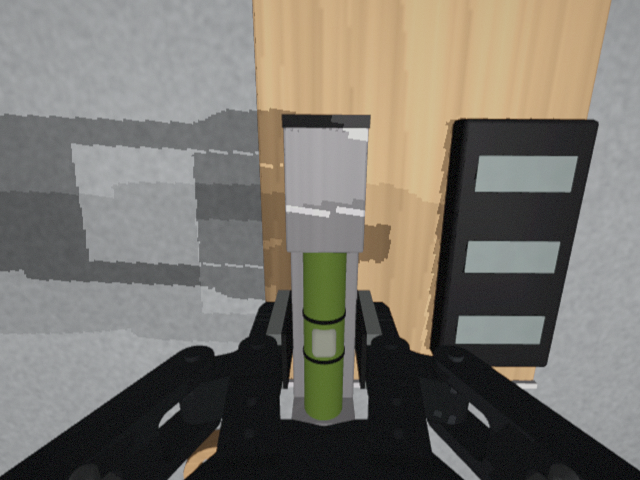

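The wrist view shows the level held at about (325,270), parallel to the board edge (x≈260) and clear of the dock (x≈450). Next I lower it.

Request:
send_rows --motion '[{"linear": [0, 0, 0.8], "roll": 0}, {"linear": [0, 0, 0.8], "roll": 0}, {"linear": [0, 0, 0.5], "roll": 0}, {"linear": [0, 0, 0.2], "roll": 0}, {"linear": [0, 0, 0.08], "roll": 0}, {"linear": [0, 0, 0], "roll": 0}]'

```text
time_s: 11.12
ee_pos: [0.511, 0.131, 0.0884]
ee_rot: [0.0, 0.653, 0.757, 0.0]
force: [-0.8, 0.1, -4.1]
width: 0.0255
grip_force: 40.1
```

Request:
send_rows --motion '[{"linear": [0, 0, 0.04], "roll": 0}, {"linear": [0, 0, 0], "roll": 0}]'

```text
time_s: 11.38
ee_pos: [0.5108, 0.131, 0.0869]
ee_rot: [0.0, 0.653, 0.757, 0.0]
force: [0.0, 0.7, -2.9]
width: 0.0253
grip_force: 40.1
```

Request:
send_rows --motion '[{"linear": [0, 0, 0.05], "roll": 0}, {"linear": [0, 0, 0], "roll": 0}]'

```text
time_s: 11.62
ee_pos: [0.5107, 0.131, 0.0851]
ee_rot: [-0.0, 0.653, 0.757, -0.0]
force: [0.3, 0.7, -3.0]
width: 0.0251
grip_force: 40.1
```

Request:
send_rows --motion '[{"linear": [0, 0, 0.04], "roll": 0}, {"linear": [0, 0, 0], "roll": 0}]'

```text
time_s: 11.88
ee_pos: [0.5108, 0.131, 0.0841]
ee_rot: [0.0, 0.653, 0.757, -0.0]
force: [-1.4, 0.5, -0.6]
width: 0.0255
grip_force: 40.5
```

Request:
send_rows --motion '[{"linear": [0, 0, 0.03], "roll": 0}, {"linear": [0, 0, 0], "roll": 0}]'

```text
time_s: 12.12
ee_pos: [0.5108, 0.1311, 0.0833]
ee_rot: [0.0, 0.653, 0.757, 0.0]
force: [-0.6, 2.6, 2.7]
width: 0.0255
grip_force: 40.7
```

Request:
send_rows --hand 0.4 --motion '[{"linear": [0, 0, 0], "roll": 0}, {"linear": [0, 0, 0], "roll": 0}, {"linear": [0, 0, 0], "roll": 0}, {"linear": [0, 0, 0], "roll": 0}, {"linear": [0, 0, -0.3], "roll": 0}, {"linear": [0, 0, -0.8], "roll": 0}, {"linear": [0, 0, -1], "roll": 0}, {"linear": [0, 0, -1], "roll": 0}, {"linear": [0, 0, -0.5], "roll": 0}, {"linear": [0, 0, 0], "roll": 0}, {"linear": [0, 0, 0], "roll": 0}]'

```text
time_s: 13.5
ee_pos: [0.5104, 0.131, 0.1899]
ee_rot: [-0.001, 0.653, 0.757, -0.001]
force: [-0.5, 0.1, 0.3]
width: 0.0597
grip_force: 0.0
```

```bash
python3 - <<'E'
from h import *
s=manip.observe(); print(s["ee_pos"],s["time_s"],s["width"]); a=save("wrist","pics/w3.png")
save("top","pics/t3.png")
b=cv2.imread("pics/t3.png")[195:345,85:285]
o=np.zeros((480,800,3),np.uint8); o[:,:400]=cv2.imread("pics/w3.png")[:,120:520]; o[:300,400:]=cv2.resize(b,(400,300),interpolation=2)
cv2.imwrite("pics/c3.png",o)
E
```

```text
[0.51035242 0.1309586  0.18994491] 13.5 0.05966078083353957
```

View pics/c3.png

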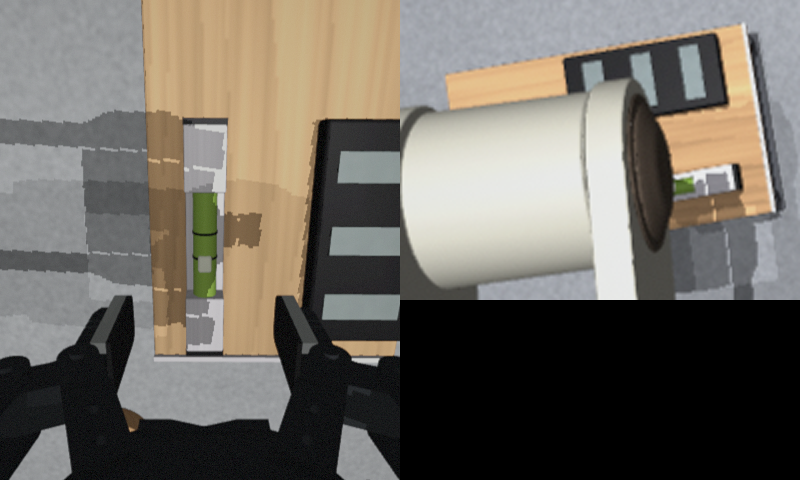

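The level lies parallel on the strip. Its bubble is at about row 264 of the crop and the lines at rows 234 and 257, so it sits about 14 mm towards the hinge, or about 2.3 rad of clockwise turn. Next I move over the knob.

Request:
send_rows --motion '[{"linear": [0.8, 0.3, -0.4], "roll": 0}, {"linear": [1, 0.35, -0.4], "roll": 0}, {"linear": [1, 0.35, -0.4], "roll": 0}, {"linear": [1, 0.35, -0.2], "roll": 0}, {"linear": [1, 0.35, 0], "roll": 0}, {"linear": [0.8, 0.2, 0], "roll": -0.5}, {"linear": [0.1, 0, 0], "roll": -1}, {"linear": [0, 0, 0], "roll": -1}, {"linear": [0, 0, 0], "roll": -0.4}, {"linear": [0, 0, 0], "roll": 0}, {"linear": [0, 0, 0], "roll": 0}]'

```text
time_s: 14.98
ee_pos: [0.5419, 0.3085, 0.2328]
ee_rot: [-0.0, 0.537, 0.843, -0.0]
force: [0.4, -0.2, -0.5]
width: 0.0597
grip_force: 0.0
```

```bash
python3 - <<'E'
from h import *
s=manip.observe(); Rt=q2R(s["ee_rot"]); print(s["ee_pos"],s["qpos"],np.degrees(np.arctan2(Rt[1,0],Rt[0,0])))
save("wrist","pics/w4.png")
a=dict(ee_pos=[.51035,.13096,.18994],ee_rot=[-0.001,.653,.757,-.001])
p,q=onz("wrist",(325,119),.1095,a),onz("wrist",(325,354),.1125,a); print("level ends",p,q,(p+q)/2,np.linalg.norm(p-q))
g=cv2.imread("pics/w3.png")[190:300,320:330].astype(int); 
for r,v in zip(range(190,300,2),g.mean(1)[::2]): print(r,v.astype(int),end=';')
E
```

```text
[0.54189909 0.30846559 0.23282383] [ 3.94055325e-01  2.51897990e-01  1.31348973e+00 -9.27997158e-05
  1.57671776e+00 -4.26452256e-02] 115.021069359476
level ends [0.49885877 0.20916752 0.1095    ] [0.52218616 0.05253565 0.1125    ] [0.51052247 0.13085159 0.111     ] 0.1583878511804801
190 [132 129 131];192 [ 98 107 103];194 [ 44 107  85];196 [ 44 107  85];198 [ 44 107  85];200 [ 44 107  85];202 [ 46 108  85];204 [ 45 107  86];206 [ 43 107  85];208 [ 45 108  86];210 [ 44 107  84];212 [ 45 108  86];214 [ 45 107  85];216 [ 45 107  85];218 [ 43 107  85];220 [ 44 107  85];222 [ 45 107  85];224 [ 45 107  85];226 [ 43 106  84];228 [ 44 107  85];230 [ 44 107  85];232 [ 45 108  86];234 [19 31 26];236 [37 86 68];238 [ 43 106  84];240 [ 45 107  85];242 [ 44 106  85];244 [ 43 106  84];246 [ 45 107  85];248 [ 44 106  84];250 [ 44 106  85];252 [ 42 106  84];254 [ 45 107  85];256 [ 99 121 114];258 [126 138 136];260 [128 141 139];262 [128 141 138];264 [128 140 138];266 [128 140 138];268 [127 139 137];270 [128 140 138];272 [ 91 118 108];274 [ 43 106  84];276 [ 44 106  84];278 [ 44 106  84];280 [ 44 106  84];282 [ 44 106  84];284 [ 42 105  83];286 [ 43 106  83];288 [ 46 109  88];290 [ 50 118  95];292 [ 51 119  95];294 [ 54 125 101];296 [ 49 117  93];298 [100 103 103];
```

View pics/w4.png

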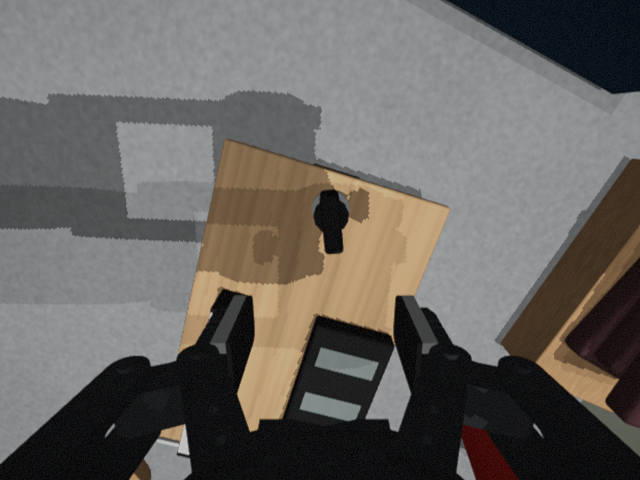

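The wrist view shows the knob bar running from (329,191) to (334,253), nearly vertical in the picture, so tool x is already close to the bar's direction.

```bash
python3 - <<'E'
from h import *
s=manip.observe(); Rt=q2R(s["ee_rot"])
im=cv2.imread("pics/w4.png").max(2)
m=(im<35).astype(np.uint8)[180:265,300:360]; 
for r in range(186,262,4):
    c=np.flatnonzero(m[r-180]); print(r,(c.min()+300,c.max()+300) if len(c) else None,end=' ')
print()
for uv,z in(((329,191),.1),((329,191),.128),((334,253),.128)):
    p=onz("wrist",uv,z,s); print(p,Rt.T@(p-s["ee_pos"])*1000)
E
```

```text
186 None 190 (np.int64(329), np.int64(334)) 194 (np.int64(320), np.int64(337)) 198 (np.int64(320), np.int64(338)) 202 (np.int64(320), np.int64(341)) 206 (np.int64(317), np.int64(344)) 210 (np.int64(315), np.int64(346)) 214 (np.int64(314), np.int64(347)) 218 (np.int64(315), np.int64(346)) 222 (np.int64(316), np.int64(346)) 226 (np.int64(318), np.int64(343)) 230 (np.int64(322), np.int64(340)) 234 (np.int64(324), np.int64(341)) 238 (np.int64(325), np.int64(341)) 242 (np.int64(325), np.int64(341)) 246 (np.int64(325), np.int64(341)) 250 (np.int64(326), np.int64(341)) 254 None 258 None 
[0.53369938 0.3345     0.1       ] [ 27.04091244   3.62475681 132.87371803]
[0.53116026 0.33897245 0.128     ] [ 32.16695498   3.20501811 104.87376333]
[0.55379455 0.29948631 0.128     ] [-13.18685522   7.01275361 104.87330824]
```

Request:
send_rows --motion '[{"linear": [0.32, 0.16, 0.5], "roll": 0}, {"linear": [0, 0, 1], "roll": -0.85}, {"linear": [0, 0, 1], "roll": 0}, {"linear": [0, 0, 1], "roll": 0}, {"linear": [0, 0, 0.6], "roll": 0}, {"linear": [0, 0, 0.2], "roll": 0}, {"linear": [0, 0, 0], "roll": 0}]'

```text
time_s: 15.9
ee_pos: [0.5424, 0.3194, 0.1043]
ee_rot: [0.0, 0.501, 0.866, 0.0]
force: [-0.3, -0.1, 0.4]
width: 0.0598
grip_force: 0.0
```

Request:
send_rows --hand -1 --motion '[{"linear": [0, 0, 0], "roll": 0}, {"linear": [0, 0, 0], "roll": 0}, {"linear": [0, 0, 0], "roll": 0}, {"linear": [0, 0, 0], "roll": 0}, {"linear": [0, 0, 0], "roll": 0}, {"linear": [0, 0, 0], "roll": 0}, {"linear": [0, 0, 0], "roll": 0}]'

```text
time_s: 16.77
ee_pos: [0.5427, 0.3194, 0.1048]
ee_rot: [0.0, 0.501, 0.866, 0.001]
force: [2.4, 1.5, 5.9]
width: 0.0135
grip_force: 41.3
```

Request:
send_rows --motion '[{"linear": [0, 0, 0], "roll": 0.5}, {"linear": [0, 0, 0], "roll": 1}, {"linear": [0, 0, 0], "roll": 1}, {"linear": [0, 0, 0], "roll": 1}, {"linear": [0, 0, 0], "roll": 1}, {"linear": [0, 0, 0], "roll": 1}, {"linear": [0, 0, 0], "roll": 1}, {"linear": [0, 0, 0], "roll": 1}, {"linear": [0, 0, 0], "roll": 1}, {"linear": [0, 0, 0], "roll": 1}]'

```text
time_s: 18.02
ee_pos: [0.5441, 0.3195, 0.1048]
ee_rot: [0.001, 0.842, 0.539, 0.002]
force: [16.9, 3.7, -1.6]
width: 0.0131
grip_force: 40.3
```

Request:
send_rows --motion '[{"linear": [0, 0, 0], "roll": 1}, {"linear": [0, 0, 0], "roll": 1}, {"linear": [0, 0, 0], "roll": 1}, {"linear": [0, 0, 0], "roll": 1}, {"linear": [0, 0, 0], "roll": 1}, {"linear": [0, 0, 0], "roll": 1}, {"linear": [0, 0, 0], "roll": 1}, {"linear": [0, 0, 0], "roll": 1}, {"linear": [0, 0, 0], "roll": 1}, {"linear": [0, 0, 0], "roll": 1}, {"linear": [0, 0, 0], "roll": 1}, {"linear": [0, 0, 0], "roll": 1}]'

```text
time_s: 19.52
ee_pos: [0.5452, 0.3179, 0.1048]
ee_rot: [0.001, 1.0, -0.031, 0.003]
force: [23.6, -9.6, -2.2]
width: 0.0136
grip_force: 40.2
```

Request:
send_rows --motion '[{"linear": [0, 0, 0], "roll": 1}, {"linear": [0, 0, 0], "roll": 0}, {"linear": [0, 0, 0], "roll": 0}]'

```text
time_s: 19.9
ee_pos: [0.5452, 0.3177, 0.1049]
ee_rot: [0.001, 0.997, -0.079, 0.003]
force: [24.1, -10.0, -1.6]
width: 0.0132
grip_force: 40.2
```

Request:
send_rows --hand 0.3 --motion '[{"linear": [0, 0, 0], "roll": 0}, {"linear": [0, 0, 0], "roll": 0}, {"linear": [0, 0, 0], "roll": 0}, {"linear": [0, 0, -0.6], "roll": 0}, {"linear": [0, 0, -1], "roll": 0}, {"linear": [0, 0, -1], "roll": 0}, {"linear": [0, 0.5, -1], "roll": 0}, {"linear": [0, 1, 0], "roll": 0}, {"linear": [0, 1, 0], "roll": 0}, {"linear": [0, 1, 0], "roll": 0}, {"linear": [0, 1, 0], "roll": 0}, {"linear": [-0.15, 1, 0], "roll": 0}]'

```text
time_s: 21.4
ee_pos: [0.5118, 0.1561, 0.2135]
ee_rot: [-0.0, 0.997, -0.078, 0.001]
force: [-0.3, 0.4, 0.2]
width: 0.0556
grip_force: 0.0
```

Request:
send_rows --motion '[{"linear": [0, 0.6, 0], "roll": 0}, {"linear": [0, 0.2, 0], "roll": 0}, {"linear": [0, 0, 0], "roll": 0}, {"linear": [0, 0, 0], "roll": 0}, {"linear": [0, 0, 0], "roll": 0}, {"linear": [0, 0, 0], "roll": 0}]'

```text
time_s: 22.15
ee_pos: [0.5082, 0.1336, 0.212]
ee_rot: [0.0, 0.997, -0.078, -0.0]
force: [0.6, -0.7, -0.1]
width: 0.0555
grip_force: 0.0
```

```bash
python3 - <<'E'
from h import *
s=manip.observe(); print(s["ee_pos"],s["qpos"],s["time_s"])
im=save("wrist","pics/w5.png")
E
```

```text
[0.50820215 0.13357296 0.21199222] [ 1.10370337e-01  5.46804712e-02  1.58151833e+00 -5.10150264e-05
  1.50567029e+00  1.83794255e+00] 22.15
```

View pics/w5.png

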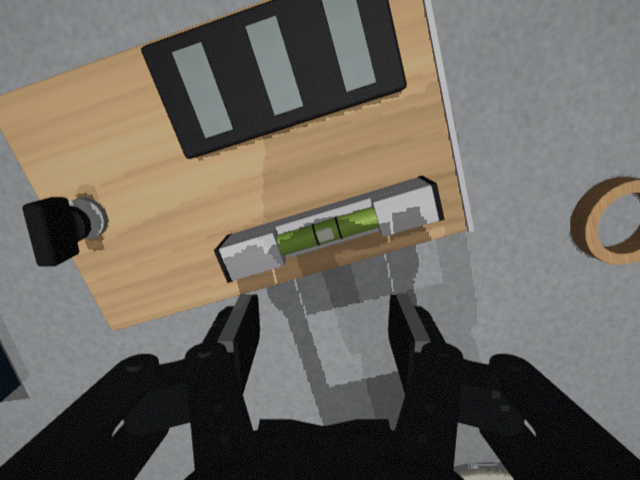

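The bubble at about (326,235) appears centred between the lines at x ≈ 316 and 339. I'll measure it along the vial's axis.

```bash
python3 - <<'E'
from h import *
im=cv2.imread("pics/w5.png").astype(np.float32)
a,b=np.array([282.,246.]),np.array([372.,219.])
t=np.linspace(0,1,181); L=np.linalg.norm(b-a); n=np.array([(b-a)[1],-(b-a)[0]])/L
acc=0
for k in(-2,-1,0,1,2):
    p=a+np.outer(t,b-a)+n*k
    acc=acc+cv2.remap(im,p[:,0:1].astype(np.float32),p[:,1:2].astype(np.float32),1)[:,0]
acc/=5
for i in range(50,140,2): print(i,acc[i].astype(int),end=';')
E
```

```text
50 [40 97 77];52 [41 98 78];54 [41 98 78];56 [41 98 78];58 [42 98 78];60 [41 98 78];62 [41 97 77];64 [30 66 52];66 [20 29 25];68 [41 51 48];70 [ 89 103  99];72 [110 121 119];74 [113 125 122];76 [113 125 123];78 [114 125 123];80 [115 126 124];82 [114 125 124];84 [114 126 124];86 [115 125 124];88 [115 126 125];90 [115 126 125];92 [115 127 125];94 [115 127 125];96 [114 125 123];98 [108 119 117];100 [ 81 106  98];102 [50 99 82];104 [42 98 78];106 [42 99 78];108 [43 99 79];110 [34 76 61];112 [20 34 29];114 [24 45 37];116 [40 90 73];118 [42 99 80];120 [40 98 78];122 [40 98 78];124 [43 99 79];126 [42 99 79];128 [41 98 79];130 [42 99 79];132 [42 99 79];134 [42 99 79];136 [42 98 79];138 [43 99 79];
```

Bubble reads about 1.7 mm towards the foot, close to the limit, so I'll turn the knob back by about 0.25 rad.

Request:
send_rows --motion '[{"linear": [0.28, -0.8, 0], "roll": 0}, {"linear": [0, -1, 0], "roll": 0}, {"linear": [0, -1, 0], "roll": 0}, {"linear": [0, -1, 0], "roll": 0}, {"linear": [0, -1, 0], "roll": 0}, {"linear": [0, -0.9, 0], "roll": 0}, {"linear": [0, -0.45, 0], "roll": 0}, {"linear": [0, -0.1, 0], "roll": 0}, {"linear": [0, 0, 0.4], "roll": 0}, {"linear": [0, 0, 1], "roll": 0}, {"linear": [0, 0, 1], "roll": 0}, {"linear": [0, 0, 0.8], "roll": 0}]'

```text
time_s: 23.7
ee_pos: [0.5454, 0.3159, 0.1142]
ee_rot: [0.0, 0.997, -0.079, -0.001]
force: [0.3, -0.1, -0.6]
width: 0.0555
grip_force: 0.0
```

Request:
send_rows --motion '[{"linear": [0, 0, 0.3], "roll": 0}, {"linear": [0, 0, 0], "roll": 0}]'

```text
time_s: 23.95
ee_pos: [0.5458, 0.3166, 0.1069]
ee_rot: [0.0, 0.997, -0.079, -0.0]
force: [-0.0, -0.1, 0.6]
width: 0.0555
grip_force: 0.0
```

Request:
send_rows --hand -1 --motion '[{"linear": [0, 0, 0], "roll": 0}, {"linear": [0, 0, 0], "roll": 0}, {"linear": [0, 0, 0], "roll": 0}, {"linear": [0, 0, 0], "roll": 0}, {"linear": [0, 0, 0], "roll": 0}, {"linear": [0, 0, 0], "roll": 0}, {"linear": [0, 0, 0], "roll": 0}, {"linear": [0, 0, 0], "roll": -0.8}, {"linear": [0, 0, 0], "roll": -0.8}, {"linear": [0, 0, 0], "roll": -0.8}, {"linear": [0, 0, 0], "roll": 0}, {"linear": [0, 0, 0], "roll": 0}]'

```text
time_s: 25.45
ee_pos: [0.5462, 0.3179, 0.108]
ee_rot: [-0.001, 0.999, 0.042, 0.001]
force: [0.6, 4.9, 5.8]
width: 0.0128
grip_force: 42.0
```

Request:
send_rows --hand 0.3 --motion '[{"linear": [0, 0, 0], "roll": 0}, {"linear": [0, 0, 0], "roll": 0}, {"linear": [0, 0, 0], "roll": 0}, {"linear": [0, 0, -0.6], "roll": 0}, {"linear": [0, 0, -1], "roll": 0}, {"linear": [0, 0, -1], "roll": 0}, {"linear": [0, 0.5, -1], "roll": 0.8}, {"linear": [0, 1, 0], "roll": 0.8}, {"linear": [0, 1, 0], "roll": 0.8}, {"linear": [0, 1, 0], "roll": 0}, {"linear": [0, 1, 0], "roll": 0}, {"linear": [-0.15, 1, 0], "roll": 0}]'

```text
time_s: 26.95
ee_pos: [0.5263, 0.1531, 0.2164]
ee_rot: [-0.0, 0.997, -0.079, 0.001]
force: [0.8, 0.9, 0.1]
width: 0.0555
grip_force: 0.0
```

Request:
send_rows --hand -1 --motion '[{"linear": [0, 0.6, 0], "roll": 0}, {"linear": [0, 0.1, 0], "roll": 0}, {"linear": [0, 0, 0], "roll": 0}, {"linear": [0, 0, 0], "roll": 0}, {"linear": [0, 0, 0], "roll": 0}, {"linear": [0, 0, 0], "roll": 0}, {"linear": [0, 0, 0], "roll": 0}]'

```text
time_s: 27.82
ee_pos: [0.523, 0.1334, 0.215]
ee_rot: [0.0, 0.997, -0.078, -0.0]
force: [-0.1, 0.3, -0.6]
width: -0.0
grip_force: 0.0
```

```bash
python3 - <<'E'
from h import *
s=manip.observe(); Rt=q2R(s["ee_rot"]); print(s["ee_pos"],s["width"],s["time_s"],"level top rel tool",Rt.T@(np.array([.5105,.131,.1125])-s["ee_pos"]))
save("wrist","pics/w6.png")
im=cv2.imread("pics/w6.png"); hsv=cv2.cvtColor(im,cv2.COLOR_BGR2HSV)
m=cv2.inRange(hsv,(30,100,50),(75,255,255)); m[:150]=0
n,l,st,ce=cv2.connectedComponentsWithStats(m); print(st[1:][st[1:,4]>20])
E
```

```text
[0.5230228  0.13344729 0.21504461] -4.314937236653011e-05 27.825 level top rel tool [-0.0119705   0.00436013  0.10254708]
[[339 226  41  29 750]
 [317 237  26  25 225]
 [281 243  39  29 720]]
```

View pics/w6.png

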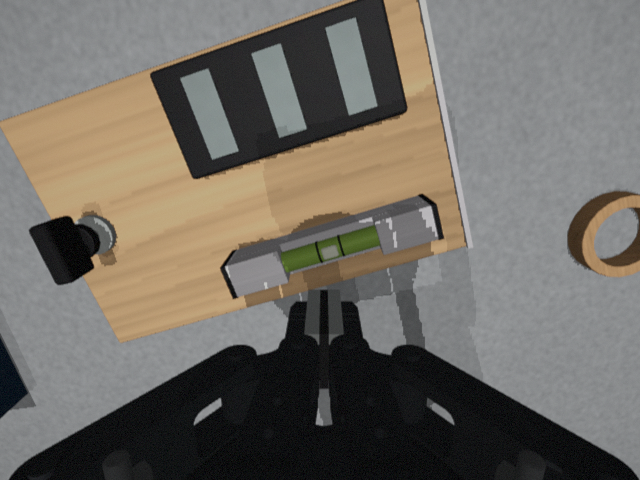

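The bubble now looks centred, at about (330,252) between the lines at about x = 318 and 341. I'll check it numerically and then press.

```bash
python3 - <<'E'
from h import *
im=cv2.imread("pics/w6.png").astype(np.float32)
a,b=np.array([286.,264.]),np.array([376.,237.])
t=np.linspace(0,1,181); p=a+np.outer(t,b-a)
v=cv2.blur(cv2.remap(im,p[:,0:1].astype(np.float32),p[:,1:2].astype(np.float32),1)[:,0,1:2],(1,1))[:,0]
i=np.arange(50,140); w=v[50:140]; d=i[w<70]; g=i[w>110]; print(d,g.min(),g.max(),g.mean())
E
```

```text
[ 63  64  65  66 108 109 110 111] 72 101 86.5
```

Request:
send_rows --motion '[{"linear": [-0.4, 0.15, 0.5], "roll": 0}, {"linear": [0, 0, 1], "roll": 0}, {"linear": [0, 0, 0.9], "roll": 0}, {"linear": [0, 0, 0.5], "roll": 0}, {"linear": [0, 0, 0.25], "roll": 0}, {"linear": [0, 0, 0], "roll": 0}, {"linear": [0, 0, 0], "roll": 0}]'

```text
time_s: 28.75
ee_pos: [0.5109, 0.1308, 0.1214]
ee_rot: [-0.0, 0.997, -0.079, 0.001]
force: [-0.1, -0.2, 0.3]
width: -0.0001
grip_force: 0.0
```

Request:
send_rows --motion '[{"linear": [0, 0, 0.17], "roll": 0}, {"linear": [0, 0, 0.07], "roll": 0}, {"linear": [0, 0, 0], "roll": 0}]'

```text
time_s: 29.12
ee_pos: [0.5105, 0.1307, 0.1133]
ee_rot: [0.0, 0.997, -0.079, -0.0]
force: [0.7, 0.5, -0.9]
width: 0.0001
grip_force: 0.0
```

Request:
send_rows --motion '[{"linear": [0, 0, 0.04], "roll": 0}, {"linear": [0, 0, 0], "roll": 0}]'

```text
time_s: 29.38
ee_pos: [0.5106, 0.1308, 0.113]
ee_rot: [-0.0, 0.997, -0.079, 0.0]
force: [-4.5, -0.6, 11.3]
width: 0.0002
grip_force: 5.7
```

Request:
send_rows --motion '[{"linear": [0, 0, 0.03], "roll": 0}, {"linear": [0, 0, 0], "roll": 0}]'

```text
time_s: 29.62
ee_pos: [0.5108, 0.1308, 0.113]
ee_rot: [-0.0, 0.997, -0.078, 0.001]
force: [-8.1, -1.2, 23.0]
width: 0.0
grip_force: 11.4
```

Request:
send_rows --motion '[{"linear": [0, 0, -0.025], "roll": 0}, {"linear": [0, 0, 0], "roll": 0}, {"linear": [0, 0, 0], "roll": 0}, {"linear": [0, 0, 0], "roll": 0}, {"linear": [0, 0, 0], "roll": 0}, {"linear": [0, 0, 0], "roll": 0}, {"linear": [0, 0, 0], "roll": 0}, {"linear": [0, 0, 0], "roll": 0}]'

```text
time_s: 30.62
ee_pos: [0.5106, 0.1308, 0.113]
ee_rot: [-0.0, 0.997, -0.078, 0.0]
force: [-5.0, -1.2, 13.5]
width: 0.0001
grip_force: 6.6
```

```bash
python3 - <<'E'
from h import *
im=save("wrist","pics/w7.png"); print(manip.observe()["force"])
cv2.imwrite("pics/w7c.png",cv2.resize(cv2.imread("pics/w7.png")[140:360,200:440],None,fx=2.5,fy=2.5))
E
```

```text
[-5.15964859 -1.36327973 14.12930752]
```

View pics/w7c.png

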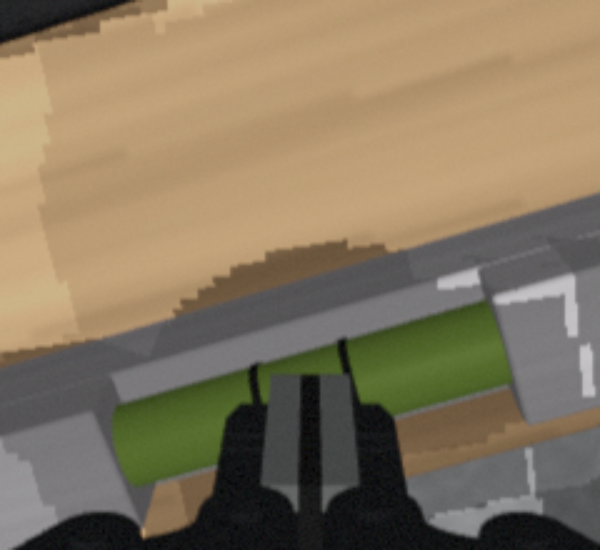

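The fingertips press at the vial's middle with about 14 N, and no bubble shows outside the lines. Handing in.

```bash
python3 -c "
from h import *
print(order.sign_off())"
```

```text
the job is handed in; nothing more can be done
None
```

I handed the job in at about 31 s. The level lies lengthwise on the strip; its bubble read about 0.2 mm from centre before pressing. The gripper was still pressing with about 14 N, the fingers then hid the bubble (none showed outside the lines), and no verdict came back.

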